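# Hook the price tag onto the bread basket

## Task

Take the price-tag block with the C-shaped wire and thread its curved wire through the ring on the front of the bread basket, swinging the block round so that the wire follows its own curve, until the ring sits round the middle of the C. Leave the tag standing upright on the counter, let go, and do not disturb the tag with the straight wire.

Things in the scene. Friction and masses are not known exactly. Their poses are not given: they have to be found in the camera images.
- hook_tag: Tag with C-shaped wire, loose, 0.3 kg: oak block 40 (x) by 30 (y), top at z 92 mm, slate panels on the wide faces, on a foot x -40..20, 46 wide, 8 thick. Origin: underside below block centre, z up. Grip across y. 6 mm wire at z 35: half circle, radius 55, centre (20,-55), from (20,0) on the +x face through (75,-55) to the tip (20,-110). Stands left or right.
- hook_mid (a point): Middle of the C-shaped wire, on the wire's axis: at (75, -55, 35) mm in the block's frame. Same axes as the block; the wire runs along y here.
- ring_eye (a point): Centre of the ring on the fixed basket, 35 mm above the counter. Upright ring, hole 30 mm, outside 41; its axis is y, level. A 6 mm stem runs along +x to the basket front at 68 mm (basket 250 wide, rolls 80 high). Free below and on the -x side. Tip goes in from +y to -y, the C's centre on the -x side; when done the block's axes are parallel to these.
- pin_tag: Bystander on the other side: same block, foot, origin and axes as hook_tag, but a straight 105 mm wire along +x at z 35 mm. Loose, leave it where it stands. Farther from the robot: a loaf on a board (right), a glass jar (left).
Mind the look-alikes: they are no part of the job. Leave any green look-alike of the hook_tag alone.

How it is judged:
At the end, for the whole second after the job is handed in: The wire of the C passes through the ring: the middle of the C is within 20 mm of the ring's centre and the wire there runs within about 28 degrees of the ring's axis; the block stands upright (within 8 degrees) with its foot on the counter (within 8 mm), at rest (distance between hook_mid and ring_eye below 0.02 m and angle between the y axis of hook_tag and the y axis of ring_eye, either way round below 0.5 rad and angle between hook_tag's own z axis and vertical below 0.15 rad and height (world z) of hook_tag below 0.008 m and linear speed of hook_tag below 0.02 m/s); the robot touches nothing.
It fails at once if the tag with the straight wire is moved by more than 30 mm (distance of pin_tag from where it was at the start of the episode above 0.03 m).
It fails at once if the tag with the straight wire is tipped by more than 20 degrees (angle between pin_tag's own z axis and vertical above 0.35 rad).
It also fails if it takes over 51 s, if anything falls off the work surface, if the arm or the gripper's body presses on something with over 40 N, if the wrist force passes 120 N, or if a joint passes its speed limit or range.

## Robot

A 7-joint arm with a two-finger parallel gripper is mounted at the origin on the work surface. World frame = base frame: x ahead of the robot, y to its left, z up, the work surface at z = 0. Lengths are in m, angles in rad, forces in N, time in s.
With the tool pointing down it reaches from about 0.4 to 0.85 m from the base axis. Payload 10.4 kg.
Tool frame: the origin (TCP) lies at the very end of the fingers, on their centre line; the grasp point (between the pads) lies r.tcp_to_grasp behind it (r.tcp_to_grasp is the distance from the TCP to the grasp point, in m); z points along the fingers, y is the line along which they close (so a half turn about z gives the same grasp; the last joint's range is limited). The gripper opens to 87 mm and grips with 3 to 60 N. Pads are 19 mm wide; open, the fingers measure 117 mm over their backs; the gripper's body (75 mm by 190 mm) begins 51 mm behind the grasp point.
Start: joints at [-0.023, 0.332, -0.065, 1.46, 0.022, 1.35, -0.088], TCP at [0.625, 0, 0.223] pointing down, gripper open.
Joint ranges: [-2.6, 2.6], [-0.5, 2.12], [-1.47, 1.34], [0.16, 2.42], [-1.27, 4.41], [0.06, 2.06], [-2.6, 2.6]. Speed limits (rad/s): [2.22, 2.22, 2.79, 2.79, 3.14, 3.14, 3.14].

## Interface

Orientations are given as a unit quaternion [x, y, z, w].
In Python, from bench import monitor, cams, ticket, r gives the robot as it stands.
- The arm moves only by the shell command python3 -m crank 'ROWS' [OPENING] [FORCE]. ROWS is a JSON object whose one key "steps" holds a list of rows, each a list of 2 entries, a list of its own where there are three numbers: the shift along the world's x, y, z in units of 25 mm (1.0 is 25 mm), then the turn, a rotation vector about the world's x, y, z in units of 5 degrees (1.0 is 5 degrees). In form: {"steps": [[[x, y, z], [ax, ay, az]], ...]}. A call has 1 to 10 rows; each row shifts and turns the commanded pose from where the row before left it; what a row does not reach is not made up. A row lasts 1/12 s, in which the tool goes at most 41.7 mm and 7.16 degrees, less where a joint would pass 70% of its speed; a pose out of reach is approached as far as the arm can. A call is refused whole if a number of a shift passes 1 or a number of a turn 1, either way. A call with a gripper value outside its range is refused whole. OPENING is the finger opening in mm, from 0 to 87, set as the call begins (- or left out, the last holds). The fingers move at their own pace and stop on an object; FORCE is the grip in N (left out, the last holds). Time passes only in rows, so rows that do not move let the fingers close. It gives the time, the measured TCP pose, the force, the opening and the grip force at its end, in the units of the state.
- monitor.read_state(): the state, without advancing time (a new reading comes with each control period).
- cams.camera(name): name is "scene" or "side" or "wrist"; returns a dict with "pixels" (420x560x3 uint8, blue, green, red), "z_map" (420x560 float32, m along the optical axis (not along the pixel's ray), 0 where there is no reading), "vfov" (degrees; the focal length in pixels is half the picture's height over the tangent of half this angle, whatever the lens; pixels are square), "cx", "cy" (the principal point, pixels), "T" (4x4, takes a point from camera to world coordinates). Camera axes: x right, y up, looking along -z (the intrinsics and any distortion apply to the point x, -y, -z); pixel columns grow to the right and rows downward; lengths in m; the calibration is good to about 2 mm. A picture is of the moment at which its call begins.
- ticket.close_job(): hands the job in; it is judged then, once.
The state is a dict: "time": time; "joint_positions": joint angles; "joint_vel": joint speeds; "joint_torque": joint torques, N m; "ee_pos": TCP position; "eef_rot": TCP orientation; "ft_force": force on the tool from outside, world axes, zero at the start; "torque": the same for the moment, N m; "width": finger opening in m; "grip_force": force on a finger pad.
Only numpy, scipy, OpenCV 4.12 (cv2) and the standard library are available. Lean on these libraries where they do the work, as an engineer would, in place of code of your own. Each camera call takes 0.05 s, during which the arm holds its last target. There are 200 camera calls.

## Working session

There is one attempt and no reset: what is moved stays moved. The work goes in short steps, Python scripts to look and compute and a shell command to move; the robot and the scene stay as the last step left them, time stands still between calls to the robot, and variables do not carry over. Pictures are saved under pics/ and viewed, at most 10 in all, crops included, and the job is handed in when it is done.

```bash
ls; mkdir -p pics
cat > h.py <<'E'
import numpy as np, cv2
from bench import monitor, cams, ticket, r
def grab(n,f=None):
    c=cams.camera(n)
    if f: cv2.imwrite('pics/'+f,c['pixels'])
    return c
def world(c):
    H,W=c['z_map'].shape; f=H/2/np.tan(np.radians(c['vfov'])/2)
    v,u=np.mgrid[:H,:W]; z=c['z_map']
    P=np.stack([(u-c['cx'])/f*z,-(v-c['cy'])/f*z,-z,np.ones_like(z)],-1)
    return (P@np.array(c['T']).T)[...,:3]
E
python3 - <<'E'
from h import *
for n in ['scene','side','wrist']:
    c=grab(n,n+'0.png'); print(n,{k:v for k,v in c.items() if k not in('pixels','z_map')},(c['z_map']>0).mean())
    np.savez(n+'0.npz',**c)
print(monitor.read_state(),r.tcp_to_grasp)
E
```

```text
pics
scene {'vfov': 52.490090917159016, 'cx': 275.0952063552426, 'cy': 214.87129364534675, 'T': array([[ 0.45765526, -0.69069936,  0.55989826,  1.08187803],
       [ 0.88909275,  0.34976128, -0.2952645 , -0.39719794],
       [ 0.00810827,  0.63293084,  0.77416588,  0.97102957],
       [ 0.        ,  0.        ,  0.        ,  1.        ]])} 0.9962117346938776
side {'vfov': 50.65299792416947, 'cx': 277.10412585188266, 'cy': 210.47205507389876, 'T': array([[ 0.96206446,  0.16349972, -0.21840287,  0.15034093],
       [-0.27262423,  0.54564362, -0.79243238, -1.10570113],
       [-0.01039234,  0.82191294,  0.56951832,  0.80541464],
       [ 0.        ,  0.        ,  0.        ,  1.        ]])} 0.9959948979591837
wrist {'vfov': 60.21673846950186, 'cx': 276.4667997807198, 'cy': 213.05684538584882, 'T': array([[ 9.99999690e-01,  6.69188450e-04,  4.14235011e-04,
         6.23477320e-01],
       [-7.58879539e-04,  9.59365172e-01,  2.82166423e-01,
         7.75842835e-02],
       [-2.08580132e-04, -2.82166649e-01,  9.59365383e-01,
         3.83528459e-01],
       [ 0.00000000e+00,  0.00000000e+00,  0.00000000e+00,
         1.00000000e+00]])} 0.9958630952380952
{'time': 0.15, 'joint_positions': array([-0.02259473,  0.33269445, -0.06469415,  1.46071302,  0.0215815 ,
        1.34987202, -0.08847992]), 'joint_vel': array([-0.00041601, -0.00327924, -0.00024943, -0.0046559 ,  0.00116766,
       -0.00106716,  0.00150808]), 'joint_torque': array([ 1.82067095e-03, -6.23630190e+01,  2.54254905e-02, -3.90143681e+01,
       -6.11935230e-02,  3.71907104e-02, -1.53469024e-06]), 'ee_pos': array([6.24732133e-01, 9.41780030e-07, 2.21973712e-01]), 'eef_rot': array([ 7.07099133e-01,  7.07114255e-01, -3.59557092e-04, -3.42137096e-04]), 'ft_force': array([-0.85376855,  0.69626905, -0.6666571 ]), 'torque': array([-0.02140645, -0.03784939,  0.03693712]), 'grip_force': 0.0, 'width': 0.08705548409816996} 0.0187
```

View pics/scene0.png

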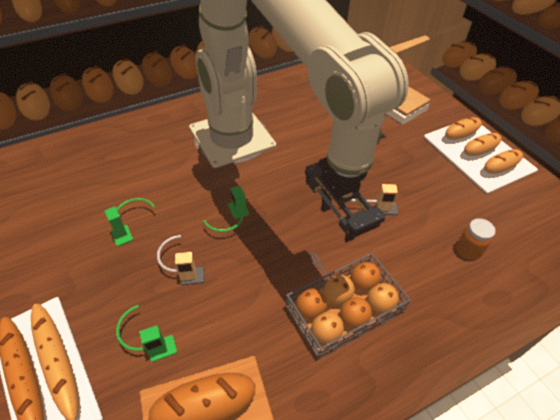

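View pics/side0.png

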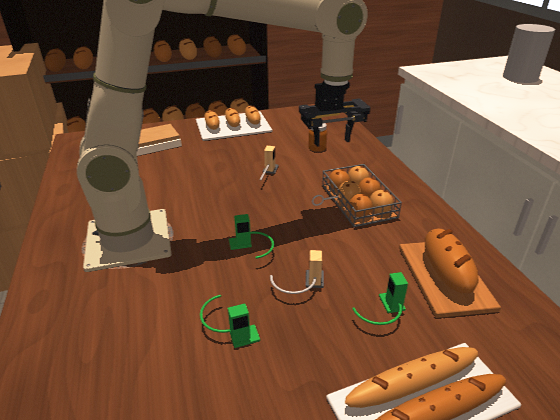

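The scene view shows the hook tag at (185,267) with its white wire curving to (162,250), the basket at (345,295) with the ring near (315,260), and the pin tag at (388,197). In the side view these are at (315,270), (318,200) and (270,158). There are three green look-alikes.

Run:
```python
from h import *
from types import SimpleNamespace
out=[]
for n,boxes in [('scene',[(140,220,80,80),(275,230,80,80)]),('side',[(255,240,80,80),(295,165,80,80)])]:
    c=dict(np.load(n+'0.npz')); W=world(c)
    row=[]
    for (x,y,w,h) in boxes:
        row.append(cv2.resize(c['pixels'][y:y+h,x:x+w],(300,300),interpolation=cv2.INTER_CUBIC))
    out.append(np.hstack(row))
    x,y,w,h=boxes[0]; P=W[y:y+h,x:x+w].reshape(-1,3); C=c['pixels'][y:y+h,x:x+w].reshape(-1,3)
    for nm,lo,hi in [('top',.085,.10),('body',.05,.085),('foot',.005,.015),('wire',.028,.045)]:
        m=(P[:,2]>lo)&(P[:,2]<hi); Q=P[m]
        if len(Q)>5: print(n,nm,len(Q),Q.mean(0).round(3),'minrect',cv2.minAreaRect((Q[:,:2]*1000).astype(np.float32)))
    x,y,w,h=boxes[1]; P=W[y:y+h,x:x+w].reshape(-1,3)
    m=(P[:,2]>.012)&(P[:,2]<.06);
    Q=P[m]; print('ringbox',len(Q)); o=np.argsort(Q[:,0])[:25]; print(Q[o].round(3).tolist())
cv2.imwrite('pics/crop1.png',np.vstack(out))
```

```text
scene top 190 [ 0.466 -0.325  0.092] minrect ((464.7611999511719, -323.997802734375), (38.65692138671875, 32.4373893737793), 69.0724868774414)
scene body 149 [ 0.477 -0.327  0.068] minrect ((475.2194519042969, -322.6706848144531), (24.002283096313477, 47.7642822265625), 11.98268985748291)
scene foot 296 [ 0.447 -0.314  0.008] minrect ((394.91973876953125, -329.4008483886719), (213.356201171875, 263.7878723144531), 66.67378234863281)
scene wire 240 [ 0.411 -0.324  0.037] minrect ((388.5445251464844, -298.5429382324219), (123.4949722290039, 183.07066345214844), 42.53818893432617)
ringbox 625
[[0.568, -0.015, 0.045], [0.568, -0.014, 0.031], [0.569, -0.015, 0.037], [0.569, -0.015, 0.028], [0.569, -0.012, 0.031], [0.571, -0.012, 0.028], [0.571, -0.017, 0.045], [0.571, -0.014, 0.044], [0.572, -0.015, 0.05], [0.572, -0.016, 0.028], [0.574, -0.014, 0.029], [0.574, -0.017, 0.026], [0.575, -0.014, 0.016], [0.576, -0.015, 0.028], [0.576, -0.015, 0.056], [0.576, -0.012, 0.054], [0.577, -0.012, 0.022], [0.577, -0.016, 0.025], [0.578, -0.016, 0.055], [0.579, -0.014, 0.054], [0.58, -0.011, 0.053], 
[... 589 characters left out ...]
05041503906, -285.200927734375), (110.24525451660156, 208.57553100585938), 24.21851921081543)
ringbox 974
[[0.564, -0.018, 0.037], [0.565, -0.014, 0.038], [0.566, -0.02, 0.042], [0.566, -0.019, 0.045], [0.567, -0.019, 0.037], [0.567, -0.017, 0.047], [0.567, -0.018, 0.033], [0.568, -0.017, 0.028], [0.571, -0.017, 0.024], [0.571, -0.016, 0.027], [0.572, -0.014, 0.045], [0.572, -0.012, 0.047], [0.574, -0.016, 0.049], [0.575, -0.018, 0.02], [0.575, -0.014, 0.051], [0.577, -0.012, 0.02], [0.578, -0.019, 0.02], [0.579, -0.012, 0.049], [0.58, -0.018, 0.053], [0.581, -0.016, 0.055], [0.581, -0.009, 0.017], [0.582, -0.016, 0.017], [0.583, -0.012, 0.018], [0.584, -0.021, 0.02], [0.585, -0.013, 0.052]]
```

View pics/crop1.png

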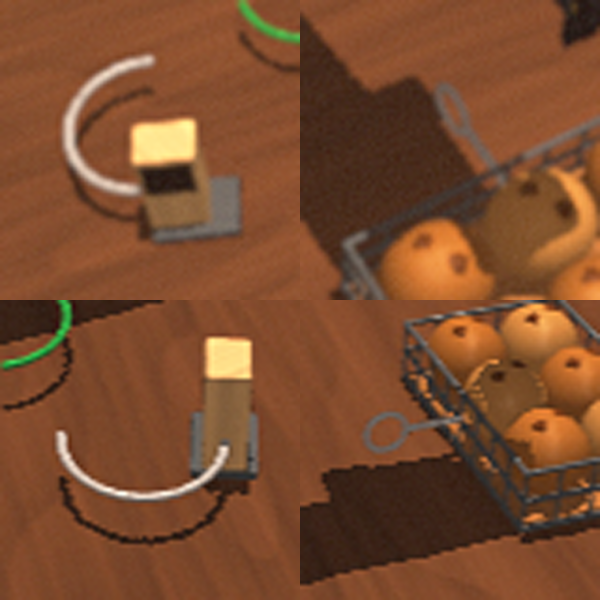

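The crops show the tag's wire leaving the side away from the foot's overhang and curling toward the robot. The ring is an upright circle on a stem in front of the basket.

Run:
```python
from h import *
from scipy.optimize import least_squares
pts=[];ring=[]
for n in ['scene','side']:
    c=dict(np.load(n+'0.npz')); W=world(c); px=c['pixels']; hsv=cv2.cvtColor(px,cv2.COLOR_BGR2HSV)
    T=c['T'];H=420;f=H/2/np.tan(np.radians(c['vfov'])/2)
    # wire onto z=.035
    box=np.zeros(px.shape[:2],bool); (x,y,w,h)={'scene':(150,230,45,50),'side':(262,262,56,40)}[n]; box[y:y+h,x:x+w]=1
    m=(hsv[...,1]<80)&(hsv[...,2]>130)&box
    v,u=np.nonzero(m); d=np.stack([(u-c['cx'])/f,-(v-c['cy'])/f,-np.ones(len(u))],-1)@T[:3,:3].T
    P=T[:3,3]+d*((.035-T[2,3])/d[:,2])[:,None]
    s=least_squares(lambda q:np.hypot(P[:,0]-q[0],P[:,1]-q[1])-q[2],[.41,-.35,.055],loss='soft_l1',f_scale=.002).x
    a=np.degrees(np.unwrap(np.sort(np.arctan2(P[:,1]-s[1],P[:,0]-s[0])%(2*np.pi))))
    print(n,'wire',len(u),'circle',s.round(4),'ang',np.percentile(a,[1,99]).round(1))
    # greens & pin tag tops
    top=(W[...,2]>.086)&(W[...,2]<.097)
    g=(hsv[...,0]>45)&(hsv[...,0]<80)&(hsv[...,1]>120)
    for nm,mm in [('green',g&(W[...,2]>.02)),('top',top&~g)]:
        k,l,st,ce=cv2.connectedComponentsWithStats(mm.astype(np.uint8))
        for i in range(1,k):
            if st[i,4]>40:
                Q=W[l==i]; 
                if Q[:,0].max()<.9 and Q[:,0].min()>.2: print(n,nm,st[i,4],ce[i].round(),Q.min(0).round(3),Q.max(0).round(3),Q.mean(0).round(3),cv2.minAreaRect((Q[:,:2]*1000).astype(np.float32)))
    R=W.reshape(-1,3)
    q=R[(R[:,0]>.55)&(R[:,0]<.60)&(abs(R[:,1]+.015)<.02)&(R[:,2]>.011)&(R[:,2]<.06)]
    A=np.polyfit(q[:,0],q[:,1],1); 
    print('ring',len(q),q.min(0).round(4),q.max(0).round(4),A, 'y mean',q[:,1].mean())
    st=R[(R[:,0]>.612)&(R[:,0]<.648)&(abs(R[:,1]+.015)<.03)&(R[:,2]>.027)&(R[:,2]<.045)]
    print('stem',len(st),st.mean(0).round(4))
    b=R[(R[:,0]>.6)&(R[:,0]<.9)&(abs(R[:,1])<.2)&(R[:,2]>.03)&(R[:,2]<.1)]
    print('basket',cv2.minAreaRect((b[:,:2]*1000).astype(np.float32)))
    for yy in np.arange(-.13,.14,.03):
        e=b[abs(b[:,1]-yy)<.006]
        if len(e): print(round(yy,2),np.percentile(e[:,0],3).round(3),end='; ')
    print()
```

```text
scene wire 169 circle [ 0.4041 -0.3257  0.0549] ang [159.6 333.3]
scene top 142 [389. 188.] [0.482 0.245 0.086] [0.526 0.295 0.097] [0.506 0.269 0.093] ((504.75457763671875, 270.40301513671875), (40.417118072509766, 34.45258331298828), 62.4527587890625)
scene top 73 [478. 235.] [0.707 0.361 0.086] [0.764 0.401 0.097] [0.742 0.373 0.092] ((740.5253295898438, 377.1202392578125), (61.72920608520508, 26.151966094970703), 23.958393096923828)
scene top 186 [184. 258.] [ 0.444 -0.347  0.086] [ 0.483 -0.302  0.097] [ 0.466 -0.325  0.092] ((464.7611999511719, -323.997802734375), (38.65692138671875, 32.4373893737793), 69.0724868774414)
scene top 843 [210. 398.] [ 0.75  -0.503  0.086] [ 0.839 -0.305  0.097] [ 0.802 -0.389  0.092] ((794.8386840820312, -404.0694885253906), (199.7269744873047, 82.81139373779297), 81.09866333007812)
ring 47 [ 0.568  -0.0171  0.0162] [ 0.5999 -0.0098  0.0599] [ 0.03863496 -0.0367628 ] y mean -0.014252110694006422
stem 25 [ 0.6275 -0.0134  0.0387]
basket ((703.0408325195312, -10.67340087890625), (206.25723266601562, 257.0755310058594), 1.5445656776428223)
-0.13 0.657
[... 591 characters left out ...]
.313  0.097] [ 0.769 -0.436  0.092] ((777.7036743164062, -408.80914306640625), (74.47512817382812, 185.4145965576172), 8.73326587677002)
side top 151 [316. 256.] [ 0.443 -0.349  0.086] [ 0.48  -0.304  0.095] [ 0.461 -0.329  0.092] ((462.88568115234375, -326.4508972167969), (43.11104202270508, 29.44436264038086), 70.65447235107422)
ring 41 [ 0.5638 -0.0209  0.0168] [ 0.5999 -0.0091  0.0559] [ 0.06644346 -0.05443125] y mean -0.015768017534036043
stem 20 [ 0.6292 -0.0151  0.0369]
basket ((703.938232421875, -11.880172729492188), (207.2017059326172, 264.1355285644531), 0.974510908126831)
-0.13 0.656; -0.1 0.654; -0.07 0.652; -0.04 0.653; -0.01 0.618; 0.02 0.649; 0.05 0.65; 0.08 0.649; 0.11 0.648;
```

```bash
python3 -m crank '{"steps":[[[-0.5,-1,0],[0,0,-0.4]],[[-0.5,-1,0],[0,0,-0.4]],[[-0.5,-1,0],[0,0,-0.4]],[[-0.5,-1,0],[0,0,-0.4]],[[-0.5,-1,0],[0,0,-0.4]],[[-0.5,-1,0],[0,0,-0.4]],[[-0.5,-1,0],[0,0,-0.4]],[[-0.5,-1,0],[0,0,-0.4]],[[-0.5,-1,0],[0,0,-0.4]],[[-0.5,-1,0],[0,0,-0.4]]]}' 87
python3 -m crank '{"steps":[[[-0.5,-1,0],[0,0,-0.1]],[[-0.5,-1,0],[0,0,0]],[[-0.5,-1,0],[0,0,0]],[[0,0,0],[0,0,0]],[[0,0,0],[0,0,0]],[[0,0,0],[0,0,0]]]}'
python3 - <<'E'
from h import *
for n in ['scene','side']:
    c=dict(np.load(n+'0.npz')); W=world(c); hsv=cv2.cvtColor(c['pixels'],cv2.COLOR_BGR2HSV)
    g=(hsv[...,0]>45)&(hsv[...,0]<80)&(hsv[...,1]>120)
    k,l,st,ce=cv2.connectedComponentsWithStats(g.astype(np.uint8))
    for i in range(1,k):
        if st[i,4]>60: Q=W[l==i]; print(n,ce[i].round(),Q.min(0).round(3),Q.max(0).round(3),Q[Q[:,2]>.07].mean(0).round(3))
E
```

```text
time: 0.98
ee_pos: [0.4991, -0.2511, 0.2224]
eef_rot: [0.82, 0.573, -0.0, -0.0]
ft_force: [0.4, -0.4, 0.2]
width: 0.087
grip_force: 0.0
time: 1.48
ee_pos: [0.4628, -0.3243, 0.2223]
eef_rot: [0.822, 0.57, 0.0, -0.0]
ft_force: [-0.3, 1.3, -0.7]
width: 0.0872
grip_force: 0.0
scene [235. 207.] [ 0.282 -0.397 -0.001] [ 1.082 -0.095  0.971] [ 0.349 -0.126  0.112]
scene [120. 224.] [ 0.142 -0.471 -0.002] [ 1.082 -0.338  0.971] [ 0.255 -0.447  0.094]
scene [151. 341.] [ 0.486 -0.533 -0.001] [ 1.082 -0.397  0.971] [ 0.63  -0.454  0.107]
side [246. 236.] [ 0.15  -1.106 -0.002] [0.407 0.027 0.805] [ 0.318 -0.13   0.096]
side [392. 298.] [ 0.15  -1.106 -0.002] [ 0.664 -0.351  0.805] [ 0.607 -0.473  0.099]
side [236. 325.] [ 0.15  -1.106 -0.003] [ 0.282 -0.297  0.805] [ 0.239 -0.461  0.102]
```

```bash
python3 -m crank '{"steps":[[[0,0,-1],[0,0,0]],[[0,0,-1],[0,0,0]],[[0,0,-1],[0,0,0]],[[0,0,-1],[0,0,0]],[[0,0,-1],[0,0,0]],[[0,0,-1],[0,0,0]],[[0,0,-0.6],[0,0,0]],[[0,0,-0.5],[0,0,0]],[[0,0,0],[0,0,0]],[[0,0,0],[0,0,0]]]}' 87
python3 -m crank '{"steps":[[[0,0,0],[0,0,0]],[[0,0,0],[0,0,0]],[[0,0,0],[0,0,0]],[[0,0,0],[0,0,0]],[[0,0,0],[0,0,0]],[[0,0,0],[0,0,0]],[[0,0,0],[0,0,0]],[[0,0,0],[0,0,0]],[[0,0,0],[0,0,0]],[[0,0,0],[0,0,0]]]}' 20 25
```

```text
time: 2.32
ee_pos: [0.463, -0.3243, 0.0451]
eef_rot: [0.821, 0.57, 0.0, -0.0]
ft_force: [0.6, -0.1, -0.5]
width: 0.0868
grip_force: 0.0
time: 3.15
ee_pos: [0.4625, -0.325, 0.045]
eef_rot: [0.822, 0.57, -0.0, -0.0]
ft_force: [0.8, -0.7, -0.3]
width: 0.0298
grip_force: 24.9
```

```bash
python3 -m crank '{"steps":[[[0,0,0.5],[0,0,0]],[[0,0,1],[0,0,0]],[[0,0,1],[0,0,0]],[[0,0,1],[0,0,0]],[[0,0,0.5],[0,0,0]],[[0.06,0.5,0],[0,0,-1]],[[0.06,0.5,0],[0,0,-1]],[[0.06,0.5,0],[0,0,-1]],[[0.06,0.5,0],[0,0,-1]],[[0.06,0.5,0],[0,0,-1]]]}'
python3 -m crank '{"steps":[[[0.06,0.5,0],[0,0,-1]],[[0.06,0.5,0],[0,0,-1]],[[0.06,0.5,0],[0,0,-1]],[[0.06,0.5,0],[0,0,-1]],[[0.06,0.5,0],[0,0,-1]],[[0.06,0.5,0],[0,0,-1]],[[0.06,0.5,0],[0,0,-1]],[[0.06,0.5,0],[0,0,-1]],[[0.06,0.5,0],[0,0,-1]],[[0.06,0.5,0],[0,0,-1]]]}'
python3 -m crank '{"steps":[[[0.06,0.5,0],[0,0,-1]],[[0.06,0.5,0],[0,0,-1]],[[0.06,0.5,0],[0,0,-0.6]],[[0,0,0],[0,0,0]],[[0,0,0],[0,0,0]],[[0,0,0],[0,0,0]]]}'
```

```text
time: 3.98
ee_pos: [0.4698, -0.2618, 0.1457]
eef_rot: [0.926, 0.377, -0.0, -0.0]
ft_force: [0.5, 0.1, -3.4]
width: 0.0297
grip_force: 24.9
time: 4.82
ee_pos: [0.4848, -0.1369, 0.1456]
eef_rot: [0.999, -0.05, -0.0, 0.0]
ft_force: [-0.3, 0.6, -2.9]
width: 0.0297
grip_force: 24.9
time: 5.32
ee_pos: [0.4893, -0.1008, 0.1454]
eef_rot: [0.987, -0.16, 0.0, 0.0]
ft_force: [-0.1, -0.4, -2.7]
width: 0.0301
grip_force: 24.9
```

```bash
python3 -m crank '{"steps":[[[0,0,-1],[0,0,0]],[[0,0,-1],[0,0,0]],[[0,0,-1],[0,0,0]],[[0,0,-0.5],[0,0,0]],[[0,0,-0.3],[0,0,0]],[[0,0,-0.2],[0,0,0]],[[0,0,0],[0,0,0]],[[0,0,0],[0,0,0]]]}'
python3 -m crank '{"steps":[[[0,0,0],[0,0,0]],[[0,0,0],[0,0,0]],[[0,0,0],[0,0,0]],[[0,0,0],[0,0,0]],[[0,0,0],[0,0,0]],[[0,0,0],[0,0,0]],[[0,0,1],[0,0,0]],[[0,0,1],[0,0,0]],[[0,0,1],[0,0,0]],[[0,0,0.5],[0,0,0]]]}' 87
for i in 1 2 3; do python3 -m crank '{"steps":[[[0,0,0],[0,0,1]],[[0,0,0],[0,0,1]],[[0,0,0],[0,0,1]],[[0,0,0],[0,0,1]],[[0,0,0],[0,0,1]],[[0,0,0],[0,0,1]],[[0,0,0],[0,0,1]],[[0,0,0],[0,0,1]],[[0,0,0],[0,0,1]],[[0,0,0],[0,0,1]]]}'; done
python3 -m crank '{"steps":[[[0,0,0],[0,0,1]],[[0,0,0],[0,0,1]],[[0,0,0],[0,0,1]],[[0,0,0],[0,0,1]],[[0,0,0],[0,0,1]],[[0,0,0],[0,0,1]],[[0,0,0],[0,0,0]],[[0,0,0],[0,0,0]],[[0,0,0],[0,0,0]]]}'
python3 - <<'E'
from h import *
for n in ['scene','side','wrist']: np.savez(n+'1.npz',**grab(n,n+'1.png'))
E
```

```text
time: 5.98
ee_pos: [0.4901, -0.1005, 0.0458]
eef_rot: [0.987, -0.161, 0.001, 0.0]
ft_force: [-0.2, 1.0, -3.0]
width: 0.0302
grip_force: 25.0
time: 6.82
ee_pos: [0.4906, -0.1002, 0.1355]
eef_rot: [0.987, -0.161, 0.002, -0.0]
ft_force: [1.8, 1.1, 0.3]
width: 0.0845
grip_force: 0.0
time: 7.65
ee_pos: [0.4895, -0.1, 0.1326]
eef_rot: [0.962, 0.274, 0.0, 0.0]
ft_force: [0.1, 0.6, 0.1]
width: 0.087
grip_force: 0.0
time: 8.48
ee_pos: [0.4895, -0.1, 0.1326]
eef_rot: [0.756, 0.654, 0.0, 0.0]
ft_force: [-0.7, -0.3, -0.2]
width: 0.0873
grip_force: 0.0
time: 9.32
ee_pos: [0.4895, -0.1, 0.1326]
eef_rot: [0.409, 0.913, 0.0, 0.0]
ft_force: [0.5, -0.2, -0.8]
width: 0.0872
grip_force: 0.0
time: 10.07
ee_pos: [0.4895, -0.1, 0.1325]
eef_rot: [0.162, 0.987, 0.0, -0.0]
ft_force: [-0.7, 0.0, -0.0]
width: 0.0871
grip_force: 0.0
```

View pics/side1.png

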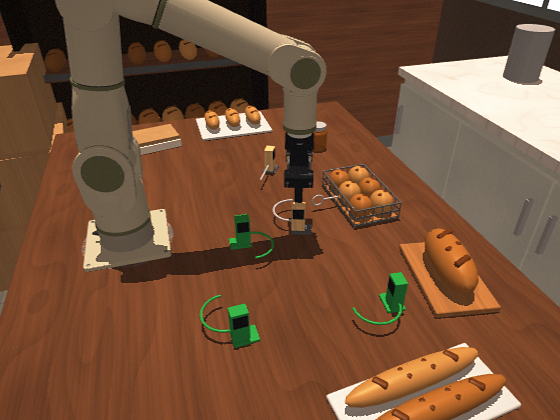

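View pics/wrist1.png

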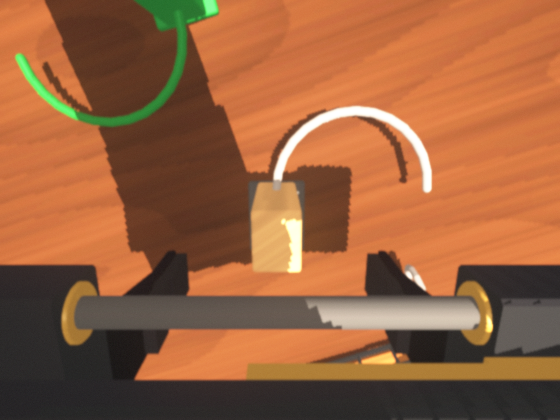

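The tag stands upright under the gripper: in the wrist view the block is at (275,230), its wire runs to the tip at (428,188), and the ring's edge shows at (412,275). The other objects are untouched.

```bash
python3 - <<'E'
from h import *
from scipy.optimize import least_squares
for n,(x,y,w,h) in [('wrist',(272,98,165,95)),('side',(268,194,26,34)),('scene',(0,0,0,0))]:
    c=dict(np.load(n+'1.npz')); px=c['pixels']; hsv=cv2.cvtColor(px,cv2.COLOR_BGR2HSV);T=c['T']
    if n!='scene':
        f=210/np.tan(np.radians(c['vfov'])/2); box=np.zeros(px.shape[:2],bool); box[y:y+h,x:x+w]=1
        v,u=np.nonzero((hsv[...,1]<80)&(hsv[...,2]>130)&box)
        d=np.stack([(u-c['cx'])/f,-(v-c['cy'])/f,-np.ones(len(u))],-1)@T[:3,:3].T
        P=T[:3,3]+d*((.035-T[2,3])/d[:,2])[:,None]
        s=least_squares(lambda q:np.hypot(P[:,0]-q[0],P[:,1]-q[1])-q[2],[.48,-.05,.055],loss='soft_l1',f_scale=.002).x
        a=np.degrees(np.arctan2(P[:,1]-s[1],P[:,0]-s[0])%(2*np.pi))
        print(n,len(u),s.round(4),np.percentile(a,[1,99]).round(1))
    W=world(c).reshape(-1,3); q=W[(W[:,0]>.55)&(W[:,0]<.60)&(abs(W[:,1]+.015)<.02)&(W[:,2]>.011)&(W[:,2]<.06)]
    if len(q): print('ring',len(q),q.min(0).round(4),q.max(0).round(4),q.mean(0).round(4))
E
python3 -m crank '{"steps":[[[0,0,-1],[0,0,0]],[[0,0,-1],[0,0,0]],[[0,0,-1],[0,0,0]],[[0,0,-0.5],[0,0,0]],[[0,0,0],[0,0,0]],[[0,0,0],[0,0,0]]]}' 87
python3 -m crank '{"steps":[[[0,0,0],[0,0,0]],[[0,0,0],[0,0,0]],[[0,0,0],[0,0,0]],[[0,0,0],[0,0,0]],[[0,0,0],[0,0,0]],[[0,0,0],[0,0,0]],[[0,0,0],[0,0,0]],[[0,0,0],[0,0,0]],[[0,0,0],[0,0,0]],[[0,0,0],[0,0,0]]]}' 20 25
```

```text
wrist 2297 [ 0.4871 -0.0417  0.055 ] [ 71.8 249.4]
ring 208 [ 0.5621 -0.017   0.0171] [ 0.5837 -0.0115  0.0531] [ 0.5679 -0.0148  0.0383]
side 68 [ 0.4897 -0.0398  0.0558] [ 73.  241.7]
ring 41 [ 0.5651 -0.0242  0.0169] [ 0.6    -0.0122  0.056 ] [ 0.5816 -0.0166  0.0359]
ring 49 [ 0.5672 -0.0164  0.0178] [ 0.5999 -0.0108  0.0583] [ 0.5832 -0.0143  0.0383]
time: 10.72
ee_pos: [0.4893, -0.0999, 0.0449]
eef_rot: [0.161, 0.987, 0.0, -0.001]
ft_force: [0.4, 0.4, -0.2]
width: 0.0872
grip_force: 0.0
time: 11.55
ee_pos: [0.4895, -0.1, 0.045]
eef_rot: [0.161, 0.987, 0.0, -0.0]
ft_force: [-0.1, -1.4, 0.6]
width: 0.0299
grip_force: 25.0
```

```bash
python3 -m crank '{"steps":[[[0,0,0.1],[0,0,0]],[[0.3,0.2,0],[0,0,0]],[[0.4,0.2,0],[0,0,0]],[[0.4,0.2,0],[0,0,0]],[[0.4,0.2,0],[0,0,0]],[[0.2,0.2,0],[0,0,0]],[[0,0,0],[0,0,0]],[[0,0,0],[0,0,0]]]}'
python3 - <<'E'
from h import *
p=monitor.read_state()['ee_pos'][:2]; c=np.array([.5305,-.0162]); r0=p-c; print(p,r0)
a=np.radians(-5*np.arange(33)); R=np.stack([r0[0]*np.cos(a)-r0[1]*np.sin(a), r0[0]*np.sin(a)+r0[1]*np.cos(a)],-1)
print((np.diff(R,axis=0)/.025).round(2).tolist())
for n in ['scene','wrist']: np.savez(n+'2.npz',**grab(n,n+'2.png'))
E
```

```text
time: 12.22
ee_pos: [0.5321, -0.0745, 0.0472]
eef_rot: [0.16, 0.987, 0.0, -0.0]
ft_force: [-0.8, -1.0, -3.2]
width: 0.0299
grip_force: 25.0
[ 0.53207239 -0.07445136] [ 0.00157239 -0.05825136]
[[-0.2, 0.0], [-0.2, 0.02], [-0.2, 0.04], [-0.2, 0.06], [-0.19, 0.07], [-0.18, 0.09], [-0.17, 0.1], [-0.16, 0.12], [-0.15, 0.13], [-0.14, 0.15], [-0.13, 0.16], [-0.11, 0.17], [-0.1, 0.18], [-0.08, 0.19], [-0.07, 0.19], [-0.05, 0.2], [-0.03, 0.2], [-0.01, 0.2], [0.0, 0.2], [0.02, 0.2], [0.04, 0.2], [0.06, 0.2], [0.07, 0.19], [0.09, 0.18], [0.1, 0.17], [0.12, 0.16], [0.13, 0.15], [0.15, 0.14], [0.16, 0.13], [0.17, 0.11], [0.18, 0.1], [0.19, 0.08]]
```

View pics/wrist2.png

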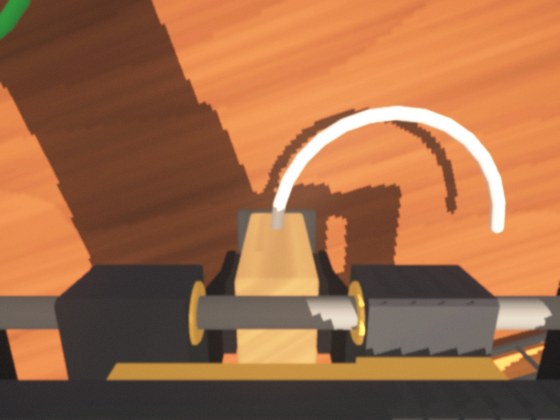

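The block is held square in the fingers, and the wire's free tip is at (498,225). I'll swing the first 50° and check the alignment before the tip enters the ring.

```bash
python3 -m crank '{"steps":[[[-0.2,0,0],[0,0,-1]],[[-0.2,0.02,0],[0,0,-1]],[[-0.2,0.04,0],[0,0,-1]],[[-0.2,0.06,0],[0,0,-1]],[[-0.19,0.07,0],[0,0,-1]],[[-0.18,0.09,0],[0,0,-1]],[[-0.17,0.1,0],[0,0,-1]],[[-0.16,0.12,0],[0,0,-1]],[[-0.15,0.13,0],[0,0,-1]],[[-0.14,0.15,0],[0,0,-1]]]}'
python3 -m crank '{"steps":[[[0,0,0],[0,0,0]],[[0,0,0],[0,0,0]],[[0,0,0],[0,0,0]]]}'
python3 - <<'E'
from h import *
from scipy.optimize import least_squares
out=[]
for n,(x,y,w,h) in [('scene',(255,210,100,75)),('side',(270,160,100,75))]:
    c=grab(n); np.savez(n+'3.npz',**c); out.append(cv2.resize(c['pixels'][y:y+h,x:x+w],(400,300),interpolation=cv2.INTER_CUBIC))
c=grab('wrist'); np.savez('wrist3.npz',**c); out.append(cv2.resize(c['pixels'],(400,300)))
cv2.imwrite('pics/c3.png',np.vstack([np.hstack(out[:2]),np.hstack([out[2],out[2]*0])]))
E
```

```text
time: 13.15
ee_pos: [0.4866, -0.056, 0.0476]
eef_rot: [0.565, 0.825, -0.0, 0.0]
ft_force: [0.3, -0.3, -3.2]
width: 0.0297
grip_force: 25.0
time: 13.4
ee_pos: [0.4874, -0.0559, 0.0477]
eef_rot: [0.562, 0.827, 0.0, 0.0]
ft_force: [-0.2, 0.1, -3.2]
width: 0.0298
grip_force: 25.0
```

View pics/c3.png

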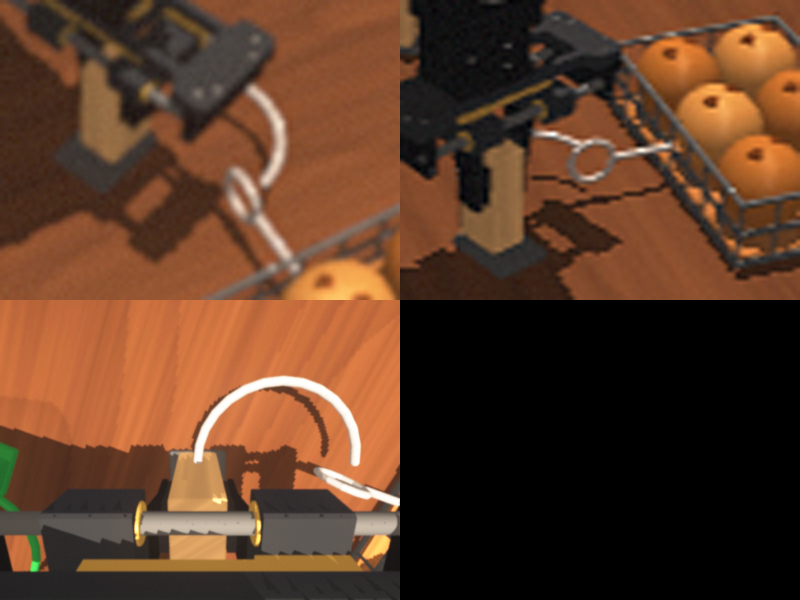

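Scene and wrist views show the tip just short of the ring on its +y side; in the wrist panel the tip is at (357,463) and the ring spans about (317,469) to (372,496). I'll measure both in this same view.

Run:
```python
from h import *
from scipy.optimize import least_squares
c=dict(np.load('wrist3.npz')); px=c['pixels']; hsv=cv2.cvtColor(px,cv2.COLOR_BGR2HSV);T=c['T']
f=210/np.tan(np.radians(c['vfov'])/2)
def ray(u,v,z=.035):
    d=np.stack([(u-c['cx'])/f,-(v-c['cy'])/f,-np.ones(len(u))],-1)@T[:3,:3].T
    return T[:3,3]+d*((z-T[2,3])/d[:,2])[:,None]
m=(hsv[...,1]<80)&(hsv[...,2]>130)
b=m.copy(); b[:100]=0;b[231:]=0;b[:,:270]=0;b[:,512:]=0
v,u=np.nonzero(b); P=ray(u,v,.0375)
s=least_squares(lambda q:np.hypot(P[:,0]-q[0],P[:,1]-q[1])-q[2],[.53,-.01,.055],loss='soft_l1',f_scale=.002).x
a=np.degrees(np.arctan2(P[:,1]-s[1],P[:,0]-s[0])%(2*np.pi)); print('wire',s.round(4),np.percentile(a,[1,99]).round(1))
W=world(c).reshape(-1,3); q=W[(W[:,0]>.55)&(W[:,0]<.65)&(abs(W[:,1]+.015)<.02)&(W[:,2]>.011)&(W[:,2]<.06)]
print(len(q))
for lo in np.arange(.56,.65,.01):
    e=q[(q[:,0]>=lo)&(q[:,0]<lo+.01)]
    if len(e): print(lo.round(2),len(e),e.mean(0).round(4),e.min(0).round(4),e.max(0).round(4))
```

```text
wire [ 0.53   -0.0173  0.055 ] [ 22.  199.9]
2124
0.56 396 [ 0.5654 -0.014   0.0412] [ 0.5613 -0.0169  0.023 ] [ 0.57   -0.0116  0.0513]
0.57 426 [ 0.5756 -0.0106  0.0447] [ 0.57   -0.0167  0.0171] [0.58   0.0049 0.056 ]
0.58 385 [ 0.5845 -0.0116  0.0379] [ 0.58   -0.0165  0.0167] [0.5899 0.0048 0.0564]
0.59 402 [ 0.595  -0.013   0.0326] [ 0.59  -0.016  0.018] [ 0.5998 -0.011   0.054 ]
0.6 118 [ 0.6064 -0.0122  0.0369] [ 0.6001 -0.016   0.0331] [ 0.61   -0.0104  0.0386]
0.61 205 [ 0.615  -0.0128  0.0371] [ 0.61   -0.0163  0.0341] [ 0.62   -0.01    0.0396]
0.62 171 [ 0.6245 -0.0126  0.0371] [ 0.62   -0.0159  0.0342] [ 0.6295 -0.0097  0.0388]
0.63 1 [ 0.6304 -0.0155  0.0364] [ 0.6304 -0.0155  0.0364] [ 0.6304 -0.0155  0.0364]
0.64 20 [ 0.6488 -0.012   0.0128] [ 0.648  -0.0131  0.0114] [ 0.6493 -0.0109  0.0148]
```

Ring and wire axis agree to about 2 mm, so I continue the swing.

```bash
python3 -m crank '{"steps":[[[-0.13,0.16,0],[0,0,-1]],[[-0.11,0.17,0],[0,0,-1]],[[-0.1,0.18,0],[0,0,-1]],[[-0.08,0.19,0],[0,0,-1]],[[-0.07,0.19,0],[0,0,-1]],[[-0.05,0.2,0],[0,0,-1]],[[0,0,0],[0,0,0]],[[0,0,0],[0,0,0]]]}'
python3 -m crank '{"steps":[[[-0.03,0.2,0],[0,0,-1]],[[-0.01,0.2,0],[0,0,-1]],[[0,0.2,0],[0,0,-1]],[[0.02,0.2,0],[0,0,-1]],[[0.04,0.2,0],[0,0,-1]],[[0.06,0.2,0],[0,0,-1]],[[0,0,0],[0,0,0]],[[0,0,0],[0,0,0]]]}'
python3 - <<'E'
from h import *
p=monitor.read_state()['ee_pos'][:2]; print(p, np.linalg.norm(p-[.5305,-.0162]))
out=[]
for n,(x,y,w,h) in [('scene',(255,210,100,75)),('side',(270,160,100,75))]:
    c=grab(n); out.append(cv2.resize(c['pixels'][y:y+h,x:x+w],(400,300),interpolation=cv2.INTER_CUBIC))
cv2.imwrite('pics/c4.png',np.hstack(out))
E
```

```text
time: 14.22
ee_pos: [0.4739, -0.0283, 0.0476]
eef_rot: [0.756, 0.654, 0.0, 0.0]
ft_force: [-0.5, -0.0, -2.4]
width: 0.0301
grip_force: 25.0
time: 14.88
ee_pos: [0.4759, 0.0014, 0.0475]
eef_rot: [0.9, 0.437, -0.0, 0.0]
ft_force: [-0.6, 0.4, -2.6]
width: 0.03
grip_force: 25.0
[0.4758613  0.00142409] 0.05741076908566653
```

View pics/c4.png

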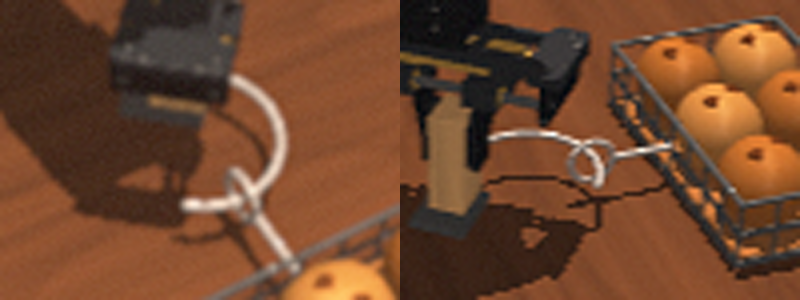

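The wire has passed through the ring with no contact force: the tip emerges at scene (190,205) and side (598,180) in the panels. I'll finish the swing, lower the tag and release it.

```bash
python3 -m crank '{"steps":[[[0.07,0.19,0],[0,0,-1]],[[0.09,0.18,0],[0,0,-1]],[[0.1,0.17,0],[0,0,-1]],[[0.12,0.16,0],[0,0,-1]],[[0.13,0.15,0],[0,0,-1]],[[0.15,0.14,0],[0,0,-1]],[[0.16,0.13,0],[0,0,-1]],[[0.17,0.11,0],[0,0,-1]],[[0.18,0.1,0],[0,0,-1]],[[0.19,0.08,0],[0,0,-1]]]}'
python3 -m crank '{"steps":[[[0,0,0],[0,0,0]],[[0,0,0],[0,0,0]],[[0,0,-0.05],[0,0,0]],[[0,0,-0.04],[0,0,0]],[[0,0,0],[0,0,0]],[[0,0,0],[0,0,0]]]}'
python3 - <<'E'
from h import *
c=grab('wrist','w5.png'); np.savez('wrist5.npz',**c)
out=[]
for n,(x,y,w,h) in [('scene',(255,210,100,75)),('side',(270,160,100,75))]:
    d=grab(n); out.append(cv2.resize(d['pixels'][y:y+h,x:x+w],(400,300),interpolation=cv2.INTER_CUBIC))
cv2.imwrite('pics/c5.png',np.vstack([np.hstack(out),np.hstack([cv2.resize(c['pixels'],(400,300)),out[0]*0])]))
E
```

```text
time: 15.82
ee_pos: [0.5099, 0.0366, 0.0475]
eef_rot: [1.0, 0.012, -0.0, 0.0]
ft_force: [-0.0, 0.2, -3.8]
width: 0.0299
grip_force: 25.0
time: 16.32
ee_pos: [0.5096, 0.0368, 0.0453]
eef_rot: [1.0, 0.014, -0.0, 0.0]
ft_force: [-1.0, -0.4, -3.4]
width: 0.0297
grip_force: 25.0
```

View pics/c5.png

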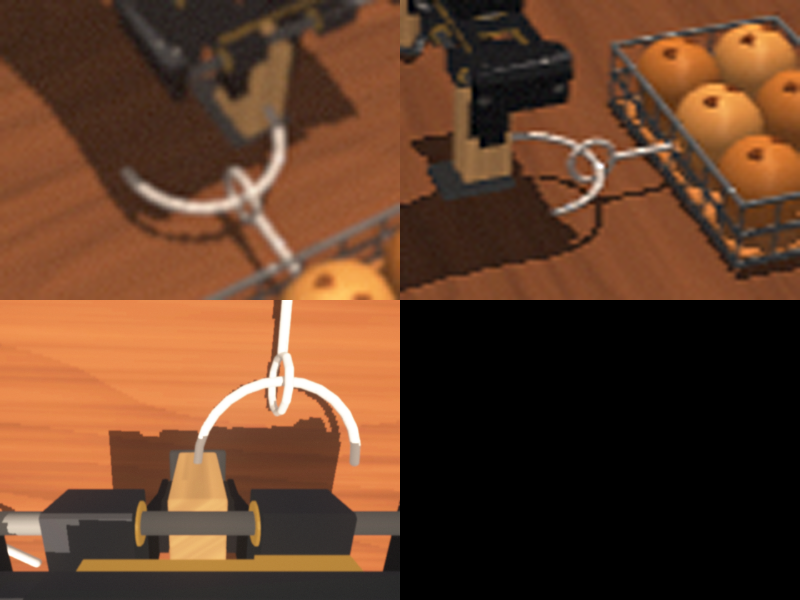

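The ring sits at the middle of the C (wrist panel (282,382)), with the block upright and square. Now release and retreat.

```bash
python3 -m crank '{"steps":[[[0,0,0],[0,0,0]],[[0,0,0],[0,0,0]],[[0,0,0],[0,0,0]],[[0,0,0],[0,0,0]],[[0,0,0],[0,0,0]],[[0,0,0],[0,0,0]],[[0,0,0],[0,0,0]],[[0,0,0],[0,0,0]]]}' 65
python3 -m crank '{"steps":[[[0,0,0.4],[0,0,0]],[[0,0,0.8],[0,0,0]],[[0,0,1],[0,0,0]],[[0,0,1],[0,0,0]],[[0,0,1],[0,0,0]],[[0,0,1],[0,0,0]],[[0,0,1],[0,0,0]],[[0,0,0],[0,0,0]],[[0,0,0],[0,0,0]],[[0,0,0],[0,0,0]]]}'
python3 - <<'E'
from h import *
c=grab('wrist'); d=grab('side')
cv2.imwrite('pics/c6.png',np.hstack([cv2.resize(c['pixels'],(400,300)),cv2.resize(d['pixels'][120:270,230:430],(400,300))]))
E
```

```text
time: 17.13
ee_pos: [0.5098, 0.037, 0.0453]
eef_rot: [1.0, 0.013, 0.0, 0.0]
ft_force: [0.5, -0.2, -0.2]
width: 0.0642
grip_force: 0.0
time: 17.97
ee_pos: [0.5095, 0.037, 0.2002]
eef_rot: [1.0, 0.013, -0.0, 0.0]
ft_force: [-0.4, -0.3, -1.1]
width: 0.0652
grip_force: 0.0
```

View pics/c6.png

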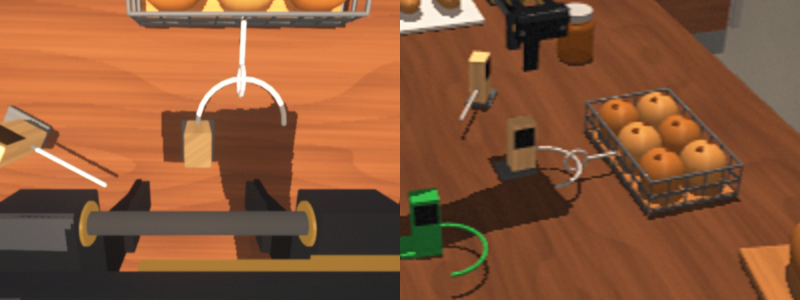

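The tag stands free and upright with the ring at the middle of the C (wrist panel (241,80)). The pin tag is still in place and the gripper is clear.

```bash
python3 -c "
from bench import ticket
print(ticket.close_job())"
```

```text
the job is handed in; nothing more can be done
None
```

The C-shaped wire is through the ring, with the ring round its middle. The tag stands upright and released, the straight-wire tag did not appear to move, and the job was handed in at about 18 s (no verdict was returned).

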